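Seat the anvil rod in the clip press and lower its lever

ROBOT

A 6-joint arm with a two-finger parallel gripper is mounted at the origin on the work surface. World frame = base frame: x ahead of the robot, y to its left, z up, the work surface at z = 0. Lengths are in m, angles in degrees, forces in N, time in s.
With the tool pointing down it reaches from about 0.25 to 0.725 m from the base axis. Payload 9.7 kg.
Tool frame: the origin (TCP) lies midway between the tips of the shut fingers; the grasp point (between the pads) lies 19 mm behind it; z points along the fingers, y is the line along which they close (so a half turn about z gives the same grasp; the last joint's range is limited). The gripper opens to 85 mm and grips with 20 to 120 N. Pads are 22 mm wide; open, the fingers measure 114 mm over their backs; the gripper's body (76 mm by 85 mm) begins 54 mm behind the grasp point. The pads swing forward as they close: fully open they stand 13 mm farther back than shut.
Start: joints at [-75.86, 4.979, 10.078, 95.1, 0, 90], TCP at [0.134, -0.533, 0.231] pointing down, gripper open.
Joint ranges: [-179.16, 179.16], [-48.56, 103.87], [-65.8, 70.77], [-126.05, 130.52], [-82.76, 87.17], [-180, 180]. Speed limits (degrees/s): [127.2, 127.2, 147.25, 180, 180, 180].

INTERFACE

Orientations are given as [roll, pitch, yaw] about the fixed x, y, z axes, in that order (R = Rz(yaw) Ry(pitch) Rx(roll)).
In Python, from workcell import readout, imaging, bot, spotter gives the robot as it stands.
- The arm moves only by the shell command python3 -m jog 'ROWS' [FORCE]. ROWS is JSON, a list of rows, each an object with "rotation": the turn, a rotation vector about the world's x, y, z in degrees, a list of three; "translation": the shift along the world's x, y, z in mm, a list of three; "grip": the finger opening in mm, from 0 to 85.4. In form: [{"rotation": [wx, wy, wz], "translation": [dx, dy, dz], "grip": grip}, ...]. A call has 1 to 20 rows; each row is the pose to reach, as a shift and turn from the pose commanded when the call began; what a row does not reach only later rows make up. A row lasts 1/10 s, in which the tool goes at most 50 mm and 8.59 degrees, less where a joint would pass 70% of its speed; a pose out of reach is approached as far as the arm can. A call with a gripper value outside its range is refused whole. The fingers move at their own pace and stop on an object; FORCE is the grip in N (left out, the last holds). Time passes only in rows, so rows that repeat a pose let the fingers close. It gives the time, the measured TCP pose, the force, the opening and the grip force at its end, in the units of the state.
- readout.get_obs(): the state, without advancing time (a new reading comes with each control period).
- imaging.camera(name): name is "scene" or "top"; returns (picture, depth): 400x640x3 uint8, red, green, blue; 400x640 float32, m along the optical axis (not along the pixel's ray), 0 where there is no reading.
- imaging.camera_info(name): a dict with "vertical_fov" (degrees; the focal length in pixels is half the picture's height over the tangent of half this angle, whatever the lens; pixels are square), "cx", "cy" (the principal point, pixels), "extrinsics" (4x4, takes a point from camera to world coordinates). Camera axes: x right, y down, z forward; pixel columns grow to the right and rows downward; lengths in m; the calibration is good to about 2 mm. A picture is of the moment at which its call begins. camera_info takes no time and is no camera call.
- bot.job_done(): hands the job in; it is judged then, once.
Trained networks look in the newest picture that a camera, given by its name, has taken for a name from the list of things; names that differ only in an ending like _2 or _b are one class to them, and where a whole thing is asked for, a point or a joint stands for the part that bears it (a point fixed in the world has none). Each returns a list of dicts, best first, with "confidence" (0 to 1); they miss things now and then, are a little off and sometimes report something else, mostly with a low value. They report only what shows in the picture. A call takes as long as a camera call. They do not tell look-alikes from the thing itself.
- spotter.spot_in(camera, target): "box" ([centre column, centre row, width, height] in pixels, round what is visible of it).
- spotter.mark_of(camera, target): "uv" ([column, row] in pixels: a listed point, or the origin of a listed thing).
The state is a dict: "time": time; "q": joint angles; "qd": joint speeds; "joint_efforts": joint torques, N m; "ee_pos": TCP position; "tcp_rot": TCP orientation; "wrist_force": force on the tool from outside, world axes, zero at the start; "torque": the same for the moment, N m; "opening": finger opening in m; "grasp_force": force on a finger pad.
Only numpy, scipy, OpenCV 4.12 (cv2) and the standard library are available. Lean on these libraries where they do the work, as an engineer would, in place of code of your own. Each camera call takes 0.05 s, during which the arm holds its last target. There are 200 camera calls.

TASK

Set up the fastening press: take the thick steel rod (not the slim pen) off the wooden rest, lay it centred across the press's two forks and push it down gently, with less than 40 N, past the sprung jaw until it sits fully home with the jaw closed again over it; do not drop it in. Let go of the rod, then bring the raised lever all the way down over the rod's end and leave it down. Leave the pen, the bell, the bin and the binder clip where they are.

Things in the scene. Friction and masses are not known exactly. Their poses are not given: they have to be found in the camera images.
- rod: Plain bright steel rod with round ends, 16 mm thick, 200 mm long, 0.28 kg. Origin at its middle; its y axis runs along it. It starts in one of the two notch pairs of the wooden rest, its axis 42 mm above the table.
- pen: Slim black pen with brass trim, 11 mm thick, 151 mm long, lying in the other notch pair of the rest, 80 mm from the rod and parallel to it. Origin at its middle, y along it. Not to be moved.
- pen_rest: Dark walnut rest, fixed, 130 mm (x) by 110 mm (y), 44 mm high. Origin at the centre of its underside. Two cheeks 14 mm thick at y = -45 and +45 mm carry notches 19 mm wide and 10 mm deep at x = -40 and x = +40 mm; things in them lie along y. Between the cheeks the floor is 8 mm high and free for fingers.
- press: Dark cast-iron press, fixed. Base plate from x = -60 to +135 mm and y = -125 to +125 mm, 20 mm thick. Origin on the table under the middle of the seated rod, which lies along y. Two forks at y = -50 and +50 mm (14 mm wide): channel 19 mm wide, front tine (-x side) with flared lead-in up to z = 90 mm, rear tine up to 64 mm. Between the forks there is free room for fingers down to z = 35 mm.
- seat (a point): Where the middle of the rod must lie when fully home: 60 mm above the table on the press, with the press's axes (y along the rod).
- jaw (a joint): Sprung steel jaw on a shaft along the rear (+x side) of the forks; its two noses at y = -66 and +66 mm hang over the channel with a steep upper slope. 0 rad = closed (spring-held), growing to about 0.2 as a rod pushes past; 10 to 20 N in all is needed. The rod touches the noses with its axis about 86 mm above the table, passes them at about 68 mm and the jaw then springs back over it.
- jaw_nose (a point): Lower edge of the jaw's noses, midway between them; 71 mm above the table and 2 mm to the +x side of the seat when closed.
- lever (a joint): Angle of the press lever: 0 rad = fully down (level, its foot just over the rod's end at y = -92 mm of the press), about 1.2 to 1.4 = raised as found. Stays where it is left; 3 to 4 N at the grip move it down.
- lever_hinge (a point): Axis of the lever's hinge, 85 mm above the table at x = +100, y = -92 mm of the press, axis along the press's y. The lever runs from here towards -x of the press, a bar 16 mm wide and thick ending in a round black grip.
- lever_grip (a point): Top of the lever's black round grip (22 mm thick, 40 mm long), 150 mm from the hinge and 11 mm above the lever's middle line; turns with the lever.
- bell: Black domed desk bell, 80 mm across, 60 mm high. Origin at the centre of its underside. Not to be moved.
- clip_bin: Grey metal bin of large paperclips, 70 by 130 by 55 mm. Origin at the centre of its underside. Not to be moved.
- binder_clip: Blue binder clip, 60 mm wide, 26 mm high, wire handle to its -x side. Origin at the centre of its underside. Not to be moved.
There are look-alikes about, which are no part of the job. Of the things like the rod, leave any that is turquoise; of the rest the smaller one is meant.

How it is judged:
By the outcome, as a careful person would: the job done as asked, in the order asked, and still so for the second after the job is handed in, with the robot touching nothing.
It also fails if it takes over 69 s, if anything falls off the work surface, if the arm or the gripper's body presses on something with over 40 N, if the wrist force passes 120 N, or if a joint passes its speed limit or range.

## Working session

There is one attempt and no reset: what is moved stays moved. The work goes in short steps, Python scripts to look and compute and a shell command to move; the robot and the scene stay as the last step left them, time stands still between calls to the robot, and variables do not carry over. Pictures are saved under pics/ and viewed, at most 10 in all, crops included, and the job is handed in when it is done.

```bash
mkdir -p pics
cat > h.py <<'E'
import numpy as np, cv2
from workcell import readout, imaging, bot, spotter
def cam(n):
    p,d=imaging.camera(n); i=imaging.camera_info(n)
    return p,d,i
def pt(u,v,z,i):
    "camera ray depth z -> world"
    f=200/np.tan(np.radians(i['vertical_fov'])/2)
    c=np.array([(u-i['cx'])/f*z,(v-i['cy'])/f*z,z,1]); return (np.array(i['extrinsics'])@c)[:3]
def onplane(u,v,h,i):
    o=np.array(i['extrinsics'])[:3,3]; r=pt(u,v,1,i)-o
    return o+r*(h-o[2])/r[2]
def cloud(d,i):
    f=200/np.tan(np.radians(i['vertical_fov'])/2)
    v,u=np.mgrid[:400,:640]
    c=np.stack([(u-i['cx'])/f*d,(v-i['cy'])/f*d,d],-1); E=np.array(i['extrinsics'])
    w=c@E[:3,:3].T+E[:3,3]; w[d==0]=np.nan; return w
E
python3 - <<'E'
from h import *
for n in('top','scene'):
    p,d,i=cam(n); cv2.imwrite(f'pics/{n}0.png',p[:,:,::-1]); print(n,i)
    for t in('rod','pen','pen_rest','press','lever','bell','clip_bin','binder_clip'):
        print(t,[([round(x) for x in b['box']],round(b['confidence'],2)) for b in spotter.spot_in(n,t)[:4]])
    for t in('seat','jaw_nose','lever_hinge','lever_grip','rod','pen_rest','press'):
        for b in spotter.mark_of(n,t)[:3]:
            u,v=b['uv']; z=d[int(v),int(u)]; print(' ',t,np.round(b['uv']),round(b['confidence'],2),np.round(pt(u,v,z,i),3))
print(readout.get_obs())
E
```

```text
top {'vertical_fov': 51.36965443322983, 'cx': 319.56051236195344, 'cy': 198.75061031514642, 'extrinsics': array([[-0.01842038, -0.98965531,  0.14227813,  0.4359565 ],
       [-0.99980598,  0.0172393 , -0.00952949, -0.05993299],
       [ 0.00697813, -0.14242606, -0.98978085,  0.9970844 ],
       [ 0.        ,  0.        ,  0.        ,  1.        ]])}
rod [([394, 220, 82, 29], 0.94), ([458, 300, 104, 38], 0.84), ([394, 105, 48, 59], 0.72)]
pen [([385, 186, 57, 18], 0.85), ([388, 203, 60, 63], 0.43), ([185, 205, 71, 25], 0.38)]
pen_rest [([389, 205, 62, 65], 0.78), ([306, 114, 59, 45], 0.66)]
press [([186, 199, 124, 106], 0.89)]
lever [([204, 155, 27, 18], 0.57), ([267, 288, 28, 29], 0.45)]
bell [([326, 286, 35, 36], 0.55), ([393, 219, 86, 31], 0.45), ([386, 186, 56, 23], 0.36)]
clip_bin [([306, 114, 59, 43], 0.91)]
binder_clip [([264, 284, 28, 18], 0.87)]
  seat [185. 212.] 0.59 [0.551 0.248 0.019]
  jaw_nose [182. 210.] 0.55 [0.552 0.251 0.037]
  lever_hinge [183. 211.] 0.72 [0.553 0.252 0.02 ]
  lever_hinge [214. 157.] 0.7 [0.656 0.157 0.127]
  lever_grip [191. 148.] 0.6 [0.64  0.166
[... 1537 characters left out ...]
5]
{'time': 1.6, 'q': array([-7.58589433e+01,  4.97754960e+00,  1.00788882e+01,  9.50994735e+01,
        8.34181996e-04,  8.99985111e+01]), 'qd': array([-3.95374338e-03,  5.51041921e-05, -7.85694890e-02, -7.13933734e-03,
       -7.70506779e-02, -1.06203243e-01]), 'joint_efforts': array([ 8.99580500e-04, -5.20095348e+01,  4.64856577e+01,  1.68270679e-03,
        4.96788709e-05, -2.36649974e-06]), 'ee_pos': array([ 0.1343743 , -0.53333169,  0.23130315]), 'tcp_rot': array([ 1.79998135e+02, -8.34133527e-04,  1.41425457e+01]), 'wrist_force': array([-1.00627731, -0.56727602, -0.44644431]), 'torque': array([-0.02031059,  0.01349742,  0.04471475]), 'grasp_force': 0.0, 'opening': 0.08531908825097255}
```

Run:
```python
import cv2
a=cv2.imread('pics/top0.png'); cv2.imwrite('pics/a.png',cv2.resize(a[60:340,100:540],(800,509),interpolation=cv2.INTER_CUBIC))
a=cv2.imread('pics/scene0.png'); cv2.imwrite('pics/b.png',cv2.resize(a[130:370,150:490],(800,565),interpolation=cv2.INTER_CUBIC))
```

```text
(no output)
```

View pics/a.png

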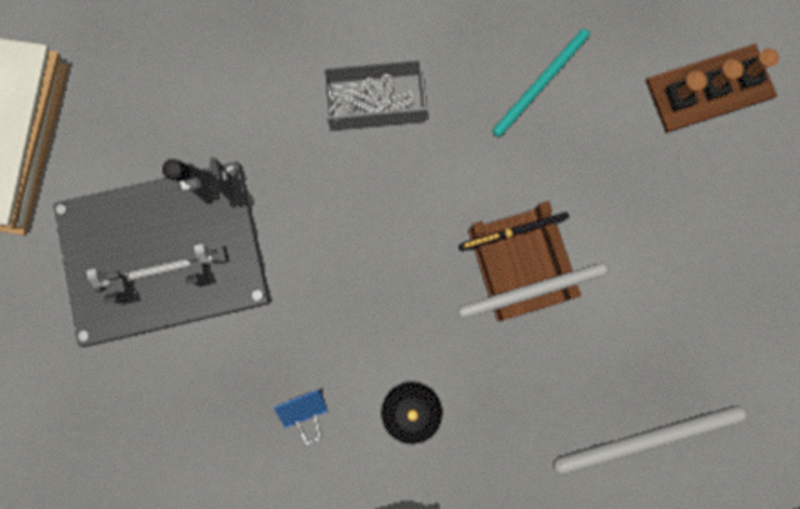

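View pics/b.png

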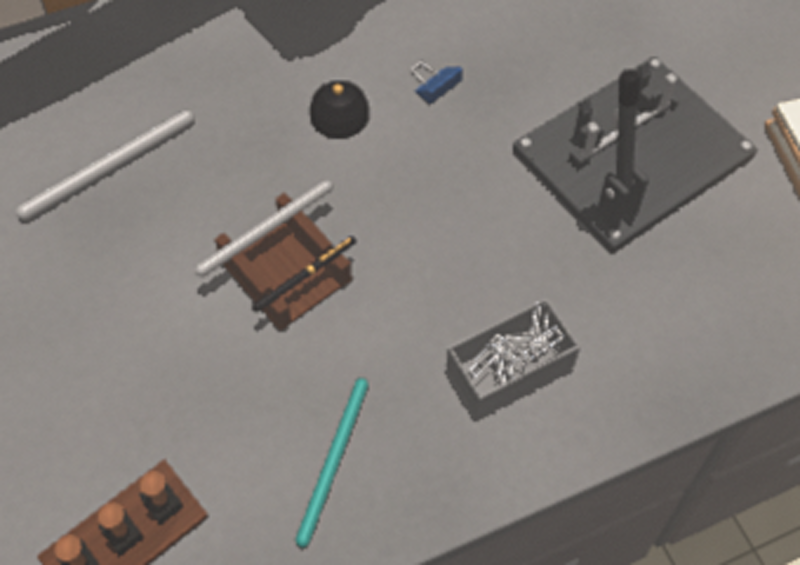

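Candidates in the top picture are the grey rod on the rest (394,220), the bigger grey rod (458,300), the turquoise rod (394,105) and the pen (385,186). I choose the one on the rest at (394,220): it is grey, the smaller of the two, and thicker than the pen.

```bash
cat > meas.py <<'E'
from h import *
def rodfit(n,lo,hi,box,ctr=None):
    p,d,i=cam(n); w=cloud(d,i)
    return p,d,i,w
def rect(pts):
    (cx,cy),(a,b),ang=cv2.minAreaRect((pts[:,:2]*1000).astype(np.float32)); return cx,cy,a,b,ang
E
python3 - <<'E'
from meas import *
for n in('top','scene'):
    p,d,i=cam(n); w=cloud(d,i); g=p.astype(int).mean(-1)
    if n=='top': cv2.imwrite('pics/c.png',cv2.resize(p[150:260,330:470,::-1],(700,550),interpolation=cv2.INTER_CUBIC))
    near=lambda x,y,r:np.hypot(w[...,0]-x,w[...,1]-y)<r
    print(n,'table z',np.nanmedian(w[near(.40,-.05,.05)][:,2]))
    sat=p.max(-1).astype(int)-p.min(-1)
    m=near(.51,-.24,.14)&(g>120)&(sat<30)&(w[...,2]>.03)
    q=w[m]; print('rod',m.sum(),np.percentile(q[:,2],[5,50,95]).round(4))
    # top-surface-based: project pixel mask to axis
    k,l,s,c=cv2.connectedComponentsWithStats(m.astype(np.uint8)); j=1+np.argmax(s[1:,4]); v,u=np.nonzero(l==j)
    a=np.array([onplane(x,y,.042,i)[:2] for x,y in zip(u,v)])*1000
    print(' rect at z42',[round(float(t),1) for t in cv2.minAreaRect(a.astype(np.float32))[0]],cv2.minAreaRect(a.astype(np.float32))[1:])
    vx,vy,x0,y0=cv2.fitLine(a.astype(np.float32),cv2.DIST_HUBER,0,.01,.01).ravel(); print(' yaw',np.degrees(np.arctan2(-vx*np.sign(vy),abs(vy))))
    m=near(.6,.24,.25)&(w[...,2]>.012)&(w[...,2]<.03); k,l,s,c=cv2.connectedComponentsWithStats(m.astype(np.uint8)); j=1+np.argmax(s[1:,4])
    q=w[l==j]; print('plate',np.median(q[:,2]).round(4),np.round(rect(q),1)); print(cv2.boxPoints(cv2.minAreaRect((q[:,:2]*1000).astype(np.float32))).round())
    m=near(.58,.24,.16)&(w[...,2]>.045); k,l,s,c=cv2.connectedComponentsWithStats(m.astype(np.uint8))
    for j in range(1,k):
        if s[j,4]>5: q=w[l==j]; print(' up',s[j,4],q.mean(0).round(3),q[:,2].max().round(3),np.round(rect(q),1))
    m=near(.55,-.22,.12)&(w[...,2]>.015)&(w[...,2]<.06); print('rest',np.round(rect(w[m]),1))
    print('bell',w[near(.37,-.07,.07)&(w[...,2]>.015)].mean(0).round(3))
E
```

```text
top table z 0.0020586754192555845
rod 569 [0.0448 0.049  0.0526]
 rect at z42 [522.7, -237.2] ((15.987316131591797, 198.01071166992188), 15.965829849243164)
 yaw 15.987276
plate 0.021 [583.1 244.3 195.5 251.1  12.2]
[[461. 346.]
 [514. 101.]
 [705. 142.]
 [652. 388.]]
 up 512 [0.648 0.158 0.159] 0.263 [653.6 162.9  63.7  40.    4.8]
 up 198 [0.559 0.181 0.071] 0.094 [557.4 180.   43.9  28.8  12.2]
 up 236 [0.536 0.288 0.07 ] 0.094 [533.  291.4  44.7  29.1  13. ]
rest [ 561.1 -225.8  130.   197.6   16.1]
bell [ 0.373 -0.08   0.04 ]
scene table z 0.0052043580673371
rod 339 [0.0448 0.0507 0.0551]
 rect at z42 [520.8, -237.2] ((18.488561630249023, 198.8867645263672), 16.106922149658203)
 yaw 15.880256
plate 0.0221 [584.5 242.6 197.1 254.2  12. ]
[[462. 346.]
 [515.  98.]
 [707. 139.]
 [654. 388.]]
 up 843 [0.636 0.184 0.13 ] 0.264 [601.3 219.2  62.7 222.9  46.4]
 up 146 [0.561 0.179 0.071] 0.096 [558.4 179.6  46.2  31.9  11.4]
rest [ 562.5 -227.3  131.7  195.8   15.8]
bell [ 0.385 -0.086  0.039]
```

View pics/c.png

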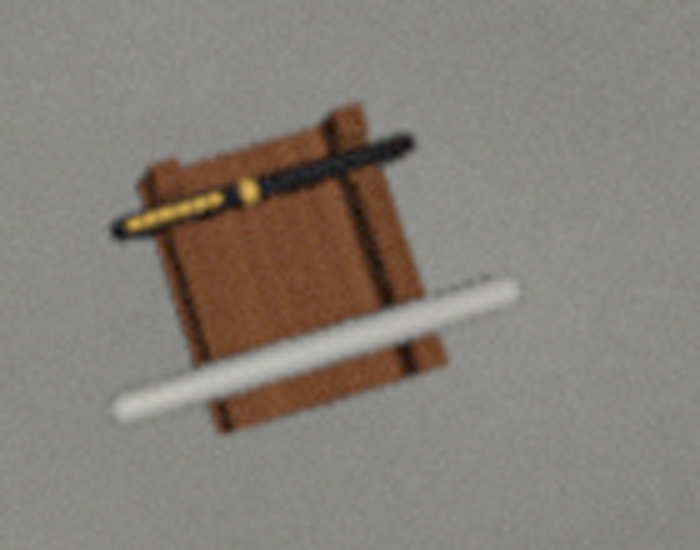

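The close crop confirms it: the thick light-grey rod lies in the rest's lower notches (axis from about crop (120,408) to (515,290)), and the pen lies in the upper ones. Next I profile the forks and move to hover.

```bash
cat > prof.py <<'E'
from meas import *
S=np.array([547.1,235.5]);Y=np.radians(12.2)
R=np.array([[np.cos(Y),np.sin(Y)],[-np.sin(Y),np.cos(Y)]])
p,d,i=cam('top'); w=cloud(d,i)*1000
q=(w[...,:2]-S)@R.T; z=w[...,2]
for a,b in((-38,38),(43,57),(-57,-43),(60,72),(-72,-60)):
    m=(q[...,1]>a)&(q[...,1]<b)&(abs(q[...,0])<60)
    print(a,b,[(int(x),int(np.median(z[m&(abs(q[...,0]-x)<1.5)])),int(np.max(z[m&(abs(q[...,0]-x)<1.5)]))) for x in range(-30,57,3)])
m=(abs(q[...,1])<100)&(q[...,0]>-20)&(q[...,0]<40)&(z>80)&(q[...,1]>-75)
for sg in(1,-1): print('tines >80',q[m&(q[...,1]*sg>0)].mean(0),(m&(q[...,1]*sg>0)).sum())
E
python3 prof.py; python3 -m jog '[{"rotation":[0,0,91.9],"translation":[387,296,-81],"grip":50},{"rotation":[0,0,91.9],"translation":[387,296,-81],"grip":50},{"rotation":[0,0,91.9],"translation":[387,296,-81],"grip":50},{"rotation":[0,0,91.9],"translation":[387,296,-81],"grip":50},{"rotation":[0,0,91.9],"translation":[387,296,-81],"grip":50},{"rotation":[0,0,91.9],"translation":[387,296,-81],"grip":50},{"rotation":[0,0,91.9],"translation":[387,296,-81],"grip":50},{"rotation":[0,0,91.9],"translation":[387,296,-81],"grip":50},{"rotation":[0,0,91.9],"translation":[387,296,-81],"grip":50},{"rotation":[0,0,91.9],"translation":[387,296,-81],"grip":50},{"rotation":[0,0,91.9],"translation":[387,296,-81],"grip":50},{"rotation":[0,0,91.9],"translation":[387,296,-81],"grip":50},{"rotation":[0,0,91.9],"translation":[387,296,-81],"grip":50},{"rotation":[0,0,91.9],"translation":[387,296,-81],"grip":50}]' 60
```

```text
-38 38 [(-30, 21, 25), (-27, 20, 24), (-24, 20, 23), (-21, 20, 23), (-18, 20, 24), (-15, 21, 23), (-12, 21, 24), (-9, 21, 26), (-6, 21, 25), (-3, 20, 24), (0, 20, 25), (3, 21, 24), (6, 20, 25), (9, 27, 36), (12, 33, 37), (15, 33, 38), (18, 32, 34), (21, 20, 25), (24, 21, 25), (27, 20, 25), (30, 21, 24), (33, 20, 25), (36, 20, 24), (39, 21, 25), (42, 20, 25), (45, 20, 24), (48, 21, 24), (51, 21, 25), (54, 20, 23)]
43 57 [(-30, 21, 23), (-27, 21, 23), (-24, 21, 93), (-21, 55, 96), (-18, 61, 93), (-15, 71, 87), (-12, 68, 82), (-9, 43, 78), (-6, 49, 56), (-3, 51, 53), (0, 52, 55), (3, 50, 56), (6, 49, 54), (9, 57, 66), (12, 62, 67), (15, 63, 65), (18, 31, 33), (21, 22, 23), (24, 19, 22), (27, 21, 24), (30, 19, 23), (33, 21, 24), (36, 23, 23), (39, 21, 25), (42, 21, 22), (45, 19, 24), (48, 20, 22), (51, 21, 25), (54, 20, 27)]
time: 3.15
ee_pos: [0.5209, -0.238, 0.1507]
tcp_rot: [180.0, 0.0, 105.8]
wrist_force: [-0.4, 0.1, -0.4]
opening: 0.05
grasp_force: 0.0
  return _methods._mean(a, axis=axis, dtype=dtype,
  ret = ret.dtype.type(ret / rcount)
Traceback (most recent call last):
  File "prof.py", line 8, in <module>
    print(a,b,[(int(x),int(np.median(z[m&(abs(q[...,0]-x)<1.5)])),int(np.max(z[m&(abs(q[...,0]-x)<1.5)]))) for x in range(-30,57,3)])
                       ~~~^^^^^^^^^^^^^^^^^^^^^^^^^^^^^^^^^^^^^^^
ValueError: cannot convert float NaN to integer
```

```bash
python3 -m jog '[{"rotation":[0,0,0],"translation":[0,0,-40],"grip":50},{"rotation":[0,0,0],"translation":[0,0,-80],"grip":50},{"rotation":[0,0,0],"translation":[0,0,-110],"grip":50},{"rotation":[0,0,0],"translation":[0,0,-127],"grip":50},{"rotation":[0,0,0],"translation":[0,0,-127],"grip":50},{"rotation":[0,0,0],"translation":[0,0,-127],"grip":5},{"rotation":[0,0,0],"translation":[0,0,-127],"grip":5},{"rotation":[0,0,0],"translation":[0,0,-127],"grip":5},{"rotation":[0,0,0],"translation":[0,0,-127],"grip":5},{"rotation":[0,0,0],"translation":[0,0,-127],"grip":5},{"rotation":[0,0,0],"translation":[0,0,-127],"grip":5},{"rotation":[0,0,0],"translation":[0,0,-127],"grip":5},{"rotation":[0,0,0],"translation":[0,0,-127],"grip":5}]' 80
```

```text
time: 4.45
ee_pos: [0.5221, -0.2381, 0.0253]
tcp_rot: [179.9, 0.1, 106.0]
wrist_force: [-2.3, -1.1, 6.6]
opening: 0.0133
grasp_force: 77.9
```

```bash
sed -i 's/int(np.median(z\[m&(abs(q\[...,0\]-x)<1.5)\]))/round(float(np.nanmedian(np.append(z[m\&(abs(q[...,0]-x)<1.5)],np.nan))))/; s/,int(np.max(.*))) for x/) for x/' prof.py; python3 prof.py 2>/dev/null
```

```text
-38 38 [(-30, 21), (-27, 21), (-24, 22), (-21, 21), (-18, 21), (-15, 21), (-12, 20), (-9, 21), (-6, 21), (-3, 21), (0, 21), (3, 21), (6, 21), (9, 29), (12, 33), (15, 33), (18, 32), (21, 21), (24, 21), (27, 21), (30, 21), (33, 21), (36, 21), (39, 21), (42, 21), (45, 21), (48, 20), (51, 21), (54, 22)]
43 57 [(-30, 21), (-27, 21), (-24, 23), (-21, 49), (-18, 74), (-15, 64), (-12, 72), (-9, 49), (-6, 45), (-3, 52), (0, 50), (3, 51), (6, 52), (9, 55), (12, 64), (15, 61), (18, 31), (21, 20), (24, 21), (27, 20), (30, 20), (33, 21), (36, 21), (39, 21), (42, 21), (45, 21), (48, 21), (51, 22), (54, 20)]
```

```bash
python3 -m jog '[{"rotation":[0,0,0],"translation":[0,0,20],"grip":5},{"rotation":[0,0,0],"translation":[0,0,60],"grip":5},{"rotation":[0,0,0],"translation":[0,0,100],"grip":5},{"rotation":[0,0,0],"translation":[0,0,135],"grip":5},{"rotation":[0,0,0],"translation":[0,0,135],"grip":5},{"rotation":[0,0,0],"translation":[0,0,135],"grip":5}]' 80
sed -i 's/round(float(\(.*\))) for x/float(\1).__round__(0) if 0 else str(\1)[:4]) for x/' prof.py; python3 prof.py 2>&1 | tail -5
python3 - <<'E'
from meas import *
for n in('top','scene'):
    p,d,i=cam(n); cv2.imwrite(f'pics/{n}1.png',p[:,:,::-1])
a,b=[cv2.imread(f'pics/{n}1.png') for n in('top','scene')]
cv2.imwrite('pics/d.png',np.hstack([cv2.resize(a[130:290,300:480],(400,356)),cv2.resize(b[120:280,180:360],(400,356))]))
E
```

```text
time: 5.1
ee_pos: [0.5218, -0.2375, 0.1591]
tcp_rot: [179.9, 0.1, 106.0]
wrist_force: [-0.3, -0.3, -3.7]
opening: 0.0136
grasp_force: 78.4
  File "prof.py", line 8
    print(a,b,[(int(x),float(np.nanmedian(np.append(z[m&(abs(q[...,0]-x)<1.5)],np.nan)))).__round__(0) if 0 else str(np.nanmedian(np.append(z[m&(abs(q[...,0]-x)<1.5)],np.nan))))[:4]) for x in range(-30,57,3)])
                                                                                                                                                                                ^
SyntaxError: closing parenthesis ')' does not match opening parenthesis '['
```

View pics/d.png

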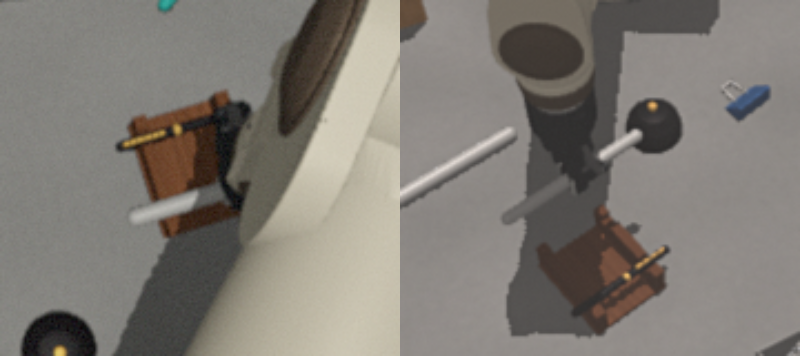

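The rod is held level in the gripper (scene half of the picture, about (505,218) to (640,135)), and the pen is untouched. Now I carry it over the press.

```bash
python3 -m jog '[{"rotation":[0,0,0],"translation":[2,40,0],"grip":5},{"rotation":[0,0,-1],"translation":[5,85,0],"grip":5},{"rotation":[0,0,-1],"translation":[8,130,0],"grip":5},{"rotation":[0,0,-2],"translation":[10,175,0],"grip":5},{"rotation":[0,0,-2],"translation":[12,220,0],"grip":5},{"rotation":[0,0,-3],"translation":[15,265,0],"grip":5},{"rotation":[0,0,-3],"translation":[17,310,0],"grip":5},{"rotation":[0,0,-3.8],"translation":[20,355,0],"grip":5},{"rotation":[0,0,-3.8],"translation":[22,400,0],"grip":5},{"rotation":[0,0,-3.8],"translation":[24,440,0],"grip":5},{"rotation":[0,0,-3.8],"translation":[25,472,0],"grip":5},{"rotation":[0,0,-3.8],"translation":[25,472,-20],"grip":5},{"rotation":[0,0,-3.8],"translation":[25,472,-39],"grip":5},{"rotation":[0,0,-3.8],"translation":[25,472,-39],"grip":5},{"rotation":[0,0,-3.8],"translation":[25,472,-39],"grip":5}]' 80
python3 - <<'E'
from meas import *
p,d,i=cam('scene'); w=cloud(d,i)*1000; cv2.imwrite('pics/e.png',cv2.resize(p[110:270,340:520,::-1],(675,600),interpolation=cv2.INTER_CUBIC))
S=np.array([547.1,235.5]);Y=np.radians(12.2);R=np.array([[np.cos(Y),np.sin(Y)],[-np.sin(Y),np.cos(Y)]])
q=(w[...,:2]-S)@R.T; z=w[...,2]
m=(abs(q[...,0])<20)&(abs(q[...,1])<110)&(z>110)&(z<160)&(abs(q[...,1])>30)
for a in range(-105,106,15):
    k=m&(abs(q[...,1]-a)<7.5)
    if k.sum()>3: print(a,k.sum(),'x',np.round([q[k][:,0].min(),q[k][:,0].max(),q[k][:,0].mean()],1),'z',np.round([z[k].min(),z[k].max()],1))
print(q[m][:,1].min(),q[m][:,1].max())
m=(q[...,0]>-30)&(q[...,0]<30)&(abs(q[...,1])<75)&(z>75)&(z<105)&(abs(q[...,1])>40)
print('tines',[(q[m&(s*q[...,1]>0)].mean(0).round(1),(m&(s*q[...,1]>0)).sum()) for s in(1,-1)])
E
```

```text
time: 6.7
ee_pos: [0.5457, 0.2343, 0.1183]
tcp_rot: [-179.9, 0.0, 102.2]
wrist_force: [0.3, -0.7, -1.7]
opening: 0.0136
grasp_force: 78.4
-105 8 x [-4.   7.   0.5] z [136.7 144.1]
-90 28 x [-7.8  7.2  1.1] z [131.5 146.9]
-75 27 x [-5.7  6.9  1.3] z [133.7 148.9]
-60 26 x [-6.6  7.8  1.9] z [137.7 149.9]
-45 27 x [-6.8  7.3  2. ] z [135.3 147.9]
-30 13 x [-9.   6.3  1. ] z [132.4 150.6]
30 4 x [1.6 6.5 4.7] z [139.5 145.1]
45 8 x [-0.9  6.4  2.6] z [140.9 147.5]
75 22 x [-5.   7.3  2.4] z [134.3 147. ]
90 19 x [-9.9  7.9  1.2] z [134.8 147.7]
-100.29040270514237 97.6099832590499
tines [(array([13.9, 63.8]), np.int64(29)), (array([  3.3, -60.6]), np.int64(55))]
```

View pics/e.png

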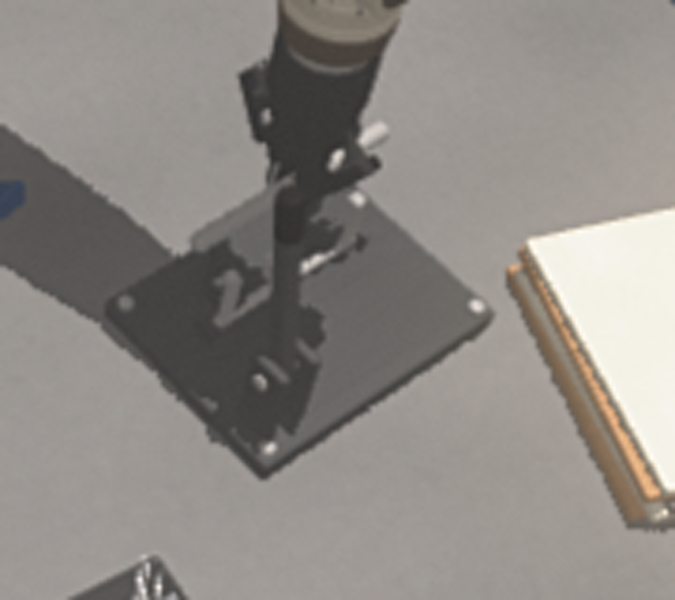

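The picture shows the rod over the forks with the raised lever in front of it (grip about crop (290,210)). The measurements put the rod about 1 mm off centre, so I correct for that and descend.

```bash
python3 -m jog '[{"rotation":[0,0,0],"translation":[1,1.5,-15],"grip":5},{"rotation":[0,0,0],"translation":[1,1.5,-30],"grip":5},{"rotation":[0,0,0],"translation":[1,1.5,-38],"grip":5},{"rotation":[0,0,0],"translation":[1,1.5,-42],"grip":5},{"rotation":[0,0,0],"translation":[1,1.5,-44],"grip":5},{"rotation":[0,0,0],"translation":[1,1.5,-44],"grip":5}]' 80; 
python3 -m jog '[{"rotation":[0,0,0],"translation":[0,0,-2],"grip":5},{"rotation":[0,0,0],"translation":[0,0,-4],"grip":5},{"rotation":[0,0,0],"translation":[0,0,-6],"grip":5},{"rotation":[0,0,0],"translation":[0,0,-8],"grip":5},{"rotation":[0,0,0],"translation":[0,0,-9],"grip":5},{"rotation":[0,0,0],"translation":[0,0,-9],"grip":5}]' 80
```

```text
time: 7.35
ee_pos: [0.5474, 0.2362, 0.0752]
tcp_rot: [-180.0, -0.0, 102.2]
wrist_force: [0.4, -1.0, -2.7]
opening: 0.0137
grasp_force: 78.4
time: 7.95
ee_pos: [0.547, 0.2362, 0.0667]
tcp_rot: [-180.0, -0.0, 102.2]
wrist_force: [-6.1, -0.8, 4.4]
opening: 0.0135
grasp_force: 79.3
```

```bash
python3 -m jog '[{"rotation":[0,0,0],"translation":[0,-0.5,-2],"grip":5},{"rotation":[0,0,0],"translation":[0,-0.5,-3],"grip":5},{"rotation":[0,0,0],"translation":[0,-0.5,-5],"grip":5},{"rotation":[0,0,0],"translation":[0,-0.5,-6],"grip":5},{"rotation":[0,0,0],"translation":[0,-0.5,-6],"grip":5}]' 80; 
python3 -m jog '[{"rotation":[0,0,0],"translation":[0,0,-1],"grip":5},{"rotation":[0,0,0],"translation":[0,0,-2],"grip":5},{"rotation":[0,0,0],"translation":[0,0,-3],"grip":5},{"rotation":[0,0,0],"translation":[0,0,-4],"grip":5},{"rotation":[0,0,0],"translation":[0,0,-4],"grip":5}]' 80
```

```text
time: 8.45
ee_pos: [0.547, 0.2358, 0.0617]
tcp_rot: [180.0, -0.0, 102.3]
wrist_force: [-8.7, -1.9, 11.0]
opening: 0.0131
grasp_force: 79.8
time: 8.95
ee_pos: [0.5464, 0.2357, 0.057]
tcp_rot: [-179.9, -0.0, 102.3]
wrist_force: [-9.0, -1.9, 5.0]
opening: 0.0137
grasp_force: 79.3
```

```bash
python3 -m jog '[{"rotation":[0,0,0],"translation":[0,0,-1],"grip":5},{"rotation":[0,0,0],"translation":[0,0,-2],"grip":5},{"rotation":[0,0,0],"translation":[0,0,-3],"grip":5},{"rotation":[0,0,0],"translation":[0,0,-4],"grip":5},{"rotation":[0,0,0],"translation":[0,0,-5],"grip":5},{"rotation":[0,0,0],"translation":[0,0,-5],"grip":5}]' 80; 
python3 -m jog '[{"rotation":[0,0,0],"translation":[0,0,-1],"grip":5},{"rotation":[0,0,0],"translation":[0,0,-2],"grip":5},{"rotation":[0,0,0],"translation":[0,0,-3],"grip":5},{"rotation":[0,0,0],"translation":[0,0,-4],"grip":5},{"rotation":[0,0,0],"translation":[0,0,-5],"grip":5},{"rotation":[0,0,0],"translation":[0,0,-5],"grip":5}]' 80
```

```text
time: 9.55
ee_pos: [0.5457, 0.2353, 0.0499]
tcp_rot: [-179.8, 0.0, 102.3]
wrist_force: [-6.0, -1.7, -3.7]
opening: 0.0137
grasp_force: 78.5
time: 10.15
ee_pos: [0.5476, 0.2357, 0.0461]
tcp_rot: [180.0, 0.0, 102.2]
wrist_force: [-0.9, -0.6, -7.0]
opening: 0.0136
grasp_force: 78.2
```

```bash
python3 -m jog '[{"rotation":[0,0,0],"translation":[0,0,-1],"grip":5},{"rotation":[0,0,0],"translation":[0,0,-2],"grip":5},{"rotation":[0,0,0],"translation":[0,0,-3],"grip":5},{"rotation":[0,0,0],"translation":[0,0,-3],"grip":5}]' 80; 
python3 -m jog '[{"rotation":[0,0,0],"translation":[0,0,-1],"grip":5},{"rotation":[0,0,0],"translation":[0,0,-2],"grip":5},{"rotation":[0,0,0],"translation":[0,0,-3],"grip":5},{"rotation":[0,0,0],"translation":[0,0,-3],"grip":5}]' 80
```

```text
time: 10.55
ee_pos: [0.5477, 0.2358, 0.0435]
tcp_rot: [179.9, -0.0, 102.2]
wrist_force: [0.1, -1.0, -1.9]
opening: 0.0132
grasp_force: 78.7
time: 10.95
ee_pos: [0.5479, 0.2358, 0.0432]
tcp_rot: [179.8, -0.0, 102.2]
wrist_force: [-7.1, -3.2, 17.1]
opening: 0.0134
grasp_force: 80.8
```

```bash
python3 -m jog '[{"rotation":[0,0,0],"translation":[0,0,2],"grip":5},{"rotation":[0,0,0],"translation":[0,0,3],"grip":5},{"rotation":[0,0,0],"translation":[0,0,3],"grip":36},{"rotation":[0,0,0],"translation":[0,0,3],"grip":36},{"rotation":[0,0,0],"translation":[0,0,3],"grip":36},{"rotation":[0,0,0],"translation":[0,0,3],"grip":36},{"rotation":[0,0,0],"translation":[0,0,3],"grip":36}]' 80
python3 -m jog '[{"rotation":[0,0,0],"translation":[0,0,20],"grip":36},{"rotation":[0,0,0],"translation":[0,0,50],"grip":36},{"rotation":[0,0,0],"translation":[0,0,90],"grip":36},{"rotation":[0,0,0],"translation":[-30,0,130],"grip":36},{"rotation":[0,0,0],"translation":[-70,0,160],"grip":36},{"rotation":[0,0,0],"translation":[-110,0,190],"grip":36},{"rotation":[0,0,0],"translation":[-150,-20,220],"grip":36},{"rotation":[0,0,0],"translation":[-180,-40,240],"grip":0},{"rotation":[0,0,0],"translation":[-180,-40,240],"grip":0}]' 80
cat > chk.py <<'E'
from meas import *
S=np.array([547.1,235.5]);Y=np.radians(12.2);R=np.array([[np.cos(Y),np.sin(Y)],[-np.sin(Y),np.cos(Y)]])
def go(t):
    im=[]
    for n,c in(('top',(130,260,110,290)),('scene',(140,270,340,520))):
        p,d,i=cam(n); w=cloud(d,i)*1000; im.append(cv2.resize(p[c[0]:c[1],c[2]:c[3],::-1],(400,289),interpolation=cv2.INTER_CUBIC))
        q=(w[...,:2]-S)@R.T; z=w[...,2]; g=p.astype(int).mean(-1)
        for a in(-95,-80,-30,0,30,80,95):
            k=(abs(q[...,0])<14)&(abs(q[...,1]-a)<6)&(z>45)
            if k.sum()>3: print(n,a,k.sum(),'x',np.round(q[k][:,0].mean(),1),'ztop',np.round(np.percentile(z[k],90),1))
        k=(abs(q[...,0])<14)&(abs(q[...,1])<115)&(z>50)&(z<75)&(g>80); print(n,'ends',q[k][:,1].min(),q[k][:,1].max())
        k=(abs(q[...,1]+92)<16)&(q[...,0]>-100)&(z>100)&(z<300)
        if k.sum(): print('lever pts x',np.percentile(q[k][:,0],[5,95]).round(),'y',np.median(q[k][:,1]).round(),'zmax',z[k].max().round())
    cv2.imwrite(f'pics/{t}.png',np.hstack(im))
E
python3 -c "import chk;chk.go('f')"
```

```text
time: 11.65
ee_pos: [0.5474, 0.2357, 0.0432]
tcp_rot: [-180.0, 0.0, 102.2]
wrist_force: [-0.0, 0.2, -0.7]
opening: 0.0362
grasp_force: 0.0
time: 12.55
ee_pos: [0.3652, 0.1945, 0.288]
tcp_rot: [179.6, -0.1, 102.3]
wrist_force: [1.5, -0.0, -0.2]
opening: 0.0077
grasp_force: 0.0
top -95 31 x -0.1 ztop 69.2
top -80 38 x -0.3 ztop 70.1
top -30 36 x -0.4 ztop 69.2
top 0 38 x -0.6 ztop 70.8
top 30 38 x -0.7 ztop 69.8
top 80 38 x -0.7 ztop 70.4
top 95 24 x -0.3 ztop 69.5
top ends -99.09852188972397 98.76949043558687
lever pts x [ 60. 107.] y -98.0 zmax 260.0
scene -95 24 x 2.8 ztop 71.4
scene -80 19 x 4.1 ztop 72.4
scene -30 21 x 3.0 ztop 72.7
scene 30 14 x 6.1 ztop 70.5
scene 95 12 x 2.9 ztop 71.0
scene ends -100.42122037880374 97.18086384332871
lever pts x [ 66. 108.] y -98.0 zmax 264.0
```

View pics/f.png

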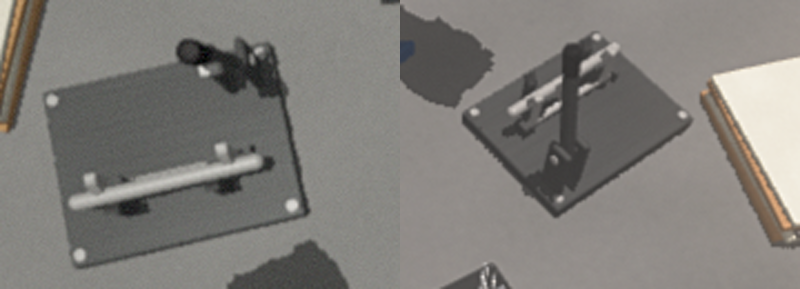

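The rod sits home and level: its top is at about 68 mm after the camera's 2 mm bias, its ends are at ±99, and the noses show at crop (92,182) and (222,152). The lever is still raised (grip at crop (190,50)). I go round behind it on its +x side.

```bash
python3 -m jog '[{"rotation":[0,0,0],"translation":[40,6,0],"grip":0},{"rotation":[0,0,0],"translation":[80,12,0],"grip":0},{"rotation":[0,0,0],"translation":[120,18,0],"grip":0},{"rotation":[0,0,0],"translation":[160,24,0],"grip":0},{"rotation":[0,0,0],"translation":[200,30,-15],"grip":0},{"rotation":[0,0,0],"translation":[240,36,-30],"grip":0},{"rotation":[0,0,0],"translation":[275,42,-45],"grip":0},{"rotation":[0,0,0],"translation":[296,45,-53],"grip":0},{"rotation":[0,0,0],"translation":[296,45,-53],"grip":0},{"rotation":[0,0,0],"translation":[296,45,-53],"grip":0},{"rotation":[0,0,0],"translation":[296,45,-53],"grip":0}]' 60
cat > pf.py <<'E'
from h import *
S=np.array([547.1,235.5]);Y=np.radians(12.2);R=np.array([[np.cos(Y),np.sin(Y)],[-np.sin(Y),np.cos(Y)]])
o=readout.get_obs(); e=o['ee_pos']*1000; print('press xy',(R@(e[:2]-S)).round(1),'z',e[2].round(1),'q',o['q'].round())
# lever: tip-corner targets per theta
for th in (1.35,1.2,1.05,.9,.75,.6,.45,.3,.15,0):
    s=138+10*(1-th/1.35)*0
    x=100-s*np.cos(th)+11*np.sin(th)+14.5*1; z=85+s*np.sin(th)+11*np.cos(th)
    w=S+R.T@[x,-92]; print(th,'press',round(x),round(z),'delta world',(np.append(w,z)-e).round())
E
python3 pf.py
```

```text
time: 13.75
ee_pos: [0.663, 0.2408, 0.2303]
tcp_rot: [-180.0, 0.0, 102.2]
wrist_force: [-0.5, -0.0, -0.3]
opening: 0.0002
grasp_force: 0.0
press xy [114.4 -19.4] z 230.3 q [ 20.  29.  39. 101.   0.  98.]
1.35 press 95 222 delta world [ -4. -75.  -8.]
1.2 press 75 218 delta world [-23. -79. -13.]
1.05 press 55 210 delta world [-42. -83. -20.]
0.9 press 37 200 delta world [-60. -87. -30.]
0.75 press 21 187 delta world [-76. -91. -43.]
0.6 press 7 172 delta world [-90. -94. -58.]
0.45 press -5 155 delta world [-101.  -96.  -75.]
0.3 press -14 136 delta world [-110.  -98.  -94.]
0.15 press -20 116 delta world [-116.  -99. -114.]
0 press -24 96 delta world [-119. -100. -134.]
```

```bash
python3 -m jog '[{"rotation":[0,0,0],"translation":[6,-25,-3],"grip":0},{"rotation":[0,0,0],"translation":[12,-50,-6],"grip":0},{"rotation":[0,0,0],"translation":[15,-70,-6],"grip":0},{"rotation":[0,0,0],"translation":[15,-70,-6],"grip":0},{"rotation":[0,0,0],"translation":[5,-73,-8],"grip":0},{"rotation":[0,0,0],"translation":[-4,-75,-8],"grip":0},{"rotation":[0,0,0],"translation":[-13,-77,-10],"grip":0},{"rotation":[0,0,0],"translation":[-23,-79,-13],"grip":0},{"rotation":[0,0,0],"translation":[-32,-81,-16],"grip":0},{"rotation":[0,0,0],"translation":[-42,-83,-20],"grip":0},{"rotation":[0,0,0],"translation":[-42,-83,-20],"grip":0}]' 60; python3 pf.py | head -1
```

```text
time: 14.85
ee_pos: [0.6203, 0.158, 0.2114]
tcp_rot: [179.9, -0.0, 102.3]
wrist_force: [0.1, 0.2, -0.6]
opening: -0.0
grasp_force: 0.0
press xy [ 55.2 -91.2] z 211.4 q [14. 17. 22. 95.  0. 92.]
```

```bash
python3 -c "import chk;chk.go('g')" | grep -v ztop
```

```text
top ends -99.21248991071991 3.8730517918947758
lever pts x [ 11. 107.] y -99.0 zmax 300.0
scene ends -102.48674574879874 98.72908177278185
lever pts x [ 18. 103.] y -100.0 zmax 300.0
```

View pics/g.png

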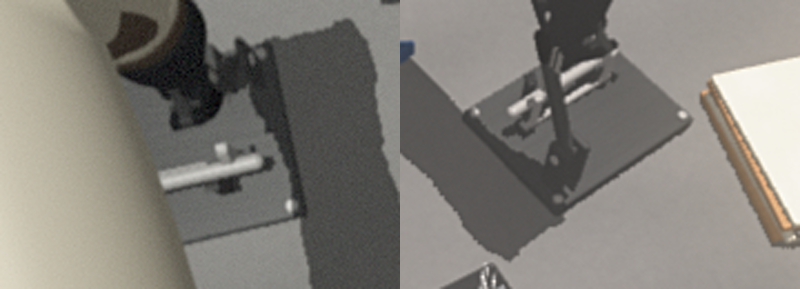

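The lever leans forward ahead of the fingers (grip at scene crop (545,60)). I follow its arc down.

```bash
python3 -m jog '[{"rotation":[0,0,0],"translation":[-9,-2,-5],"grip":0},{"rotation":[0,0,0],"translation":[-18,-4,-10],"grip":0},{"rotation":[0,0,0],"translation":[-26,-6,-16],"grip":0},{"rotation":[0,0,0],"translation":[-34,-8,-23],"grip":0},{"rotation":[0,0,0],"translation":[-41,-10,-30],"grip":0},{"rotation":[0,0,0],"translation":[-48,-11,-38],"grip":0},{"rotation":[0,0,0],"translation":[-54,-12,-46],"grip":0},{"rotation":[0,0,0],"translation":[-59,-13,-55],"grip":0},{"rotation":[0,0,0],"translation":[-64,-14,-64],"grip":0},{"rotation":[0,0,0],"translation":[-68,-15,-74],"grip":0},{"rotation":[0,0,0],"translation":[-71,-15,-84],"grip":0},{"rotation":[0,0,0],"translation":[-74,-16,-94],"grip":0},{"rotation":[0,0,0],"translation":[-75,-16,-100],"grip":0},{"rotation":[0,0,0],"translation":[-76,-16,-105],"grip":0},{"rotation":[0,0,0],"translation":[-76,-16,-105],"grip":0}]' 60; python3 pf.py | head -1
```

```text
time: 16.45
ee_pos: [0.5451, 0.1416, 0.1045]
tcp_rot: [-179.9, 0.0, 102.2]
wrist_force: [-0.4, 0.1, -0.2]
opening: 0.0001
grasp_force: 0.0
press xy [-21.8 -91.4] z 104.5 q [15.  6. -3. 81. -0. 92.]
```

```bash
python3 -m jog '[{"rotation":[0,0,0],"translation":[-1,0,-3],"grip":0},{"rotation":[0,0,0],"translation":[-1,0,-6],"grip":0},{"rotation":[0,0,0],"translation":[-1,0,-9],"grip":0},{"rotation":[0,0,0],"translation":[-1,0,-10],"grip":0},{"rotation":[0,0,0],"translation":[-1,0,-10],"grip":0}]' 60
```

```text
time: 16.95
ee_pos: [0.5443, 0.1417, 0.0951]
tcp_rot: [-180.0, -0.0, 102.2]
wrist_force: [0.2, 0.0, -0.8]
opening: -0.0002
grasp_force: 0.0
```

```bash
python3 -m jog '[{"rotation":[0,0,0],"translation":[0,0,-1],"grip":0},{"rotation":[0,0,0],"translation":[0,0,-2],"grip":0},{"rotation":[0,0,0],"translation":[0,0,-3],"grip":0},{"rotation":[0,0,0],"translation":[0,0,-3],"grip":0}]' 60;  python3 -m jog '[{"rotation":[0,0,0],"translation":[0,0,-1],"grip":0},{"rotation":[0,0,0],"translation":[0,0,-2],"grip":0},{"rotation":[0,0,0],"translation":[0,0,-3],"grip":0},{"rotation":[0,0,0],"translation":[0,0,-3],"grip":0}]' 60
python3 - <<'E'
from h import *
p,d,i=cam('scene'); cv2.imwrite('pics/i.png',cv2.resize(p[140:270,340:520,::-1],(800,578),interpolation=cv2.INTER_CUBIC))
E
```

```text
time: 17.35
ee_pos: [0.5444, 0.1417, 0.093]
tcp_rot: [180.0, -0.0, 102.2]
wrist_force: [-2.8, -1.6, 5.6]
opening: -0.0002
grasp_force: 3.0
time: 17.75
ee_pos: [0.5445, 0.1417, 0.0928]
tcp_rot: [179.8, -0.0, 102.2]
wrist_force: [-11.6, -2.2, 25.2]
opening: 0.0005
grasp_force: 12.8
```

View pics/i.png

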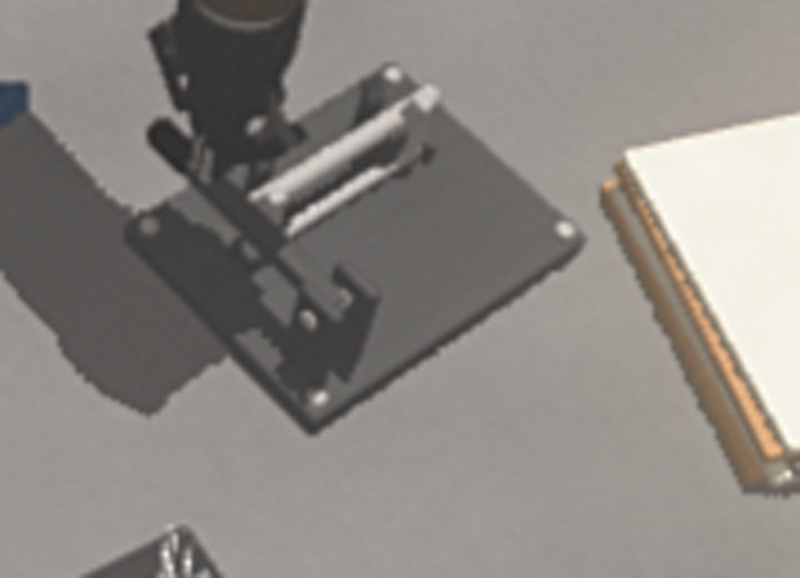

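The lever lies level over the rod's end, with its grip at about crop (170,145). The fingertips stop hard on it at 92.8 mm, which matches the bar's top when it is level (85+8). I lift off and check.

```bash
python3 -m jog '[{"rotation":[0,0,0],"translation":[0,0,4],"grip":0},{"rotation":[0,0,0],"translation":[0,0,10],"grip":0},{"rotation":[0,0,0],"translation":[0,0,40],"grip":0},{"rotation":[0,0,0],"translation":[0,0,80],"grip":0},{"rotation":[0,0,0],"translation":[-30,0,120],"grip":0},{"rotation":[0,0,0],"translation":[-70,0,150],"grip":0},{"rotation":[0,0,0],"translation":[-110,0,180],"grip":0},{"rotation":[0,0,0],"translation":[-150,-10,200],"grip":0},{"rotation":[0,0,0],"translation":[-180,-20,210],"grip":0},{"rotation":[0,0,0],"translation":[-180,-20,210],"grip":0},{"rotation":[0,0,0],"translation":[-180,-20,210],"grip":0},{"rotation":[0,0,0],"translation":[-180,-20,210],"grip":0}]' 60
python3 - <<'E'
import chk; from chk import *
chk.go('j')
for n in('top','scene'):
    p,d,i=cam(n); w=cloud(d,i)*1000; q=(w[...,:2]-S)@R.T; z=w[...,2]
    print(n,'lever top z by x',[(x,np.percentile(z[(abs(q[...,0]-x)<5)&(abs(q[...,1]+92)<9)],90).round()) for x in range(-65,70,15)])
E
```

```text
time: 19.0
ee_pos: [0.3649, 0.1218, 0.2986]
tcp_rot: [-180.0, 0.0, 102.2]
wrist_force: [0.0, 1.0, -0.2]
opening: 0.0
grasp_force: 0.0
top -95 82 x -0.2 ztop 95.5
top -80 30 x 0.9 ztop 93.6
top -30 37 x -0.4 ztop 69.2
top 0 37 x -0.6 ztop 69.5
top 30 40 x -0.4 ztop 69.2
top 80 39 x -0.7 ztop 70.1
top 95 24 x -0.4 ztop 69.3
top ends -78.3516613699549 99.3100176315842
lever pts x [ 85. 116.] y -82.0 zmax 110.0
scene -95 71 x 0.7 ztop 97.2
scene -30 20 x 3.2 ztop 72.2
scene 0 15 x 3.5 ztop 71.8
scene 30 19 x 3.4 ztop 72.8
scene 80 4 x -2.0 ztop 73.4
scene 95 11 x 3.1 ztop 69.8
scene ends -100.66588216837746 97.22524670694601
lever pts x [-58. 118.] y -83.0 zmax 112.0
top lever top z by x [(-65, np.float64(98.0)), (-50, np.float64(97.0)), (-35, np.float64(96.0)), (-20, np.float64(95.0)), (-5, np.float64(95.0)), (10, np.float64(95.0)), (25, np.float64(95.0)), (40, np.float64(94.0)), (55, np.float64(95.0))]
scene lever top z by x [(-65, np.float64(98.0)), (-50, np.float64(99.0)), (-35, np.float64(98.0)), (-20, np.float64(96.0)), (-5, np.float64(96.0)), (10, np.float64(96.0)), (25, np.float64(96.0)), (40, np.float64(96.0)), (55, np.float64(97.0))]
```

View pics/j.png

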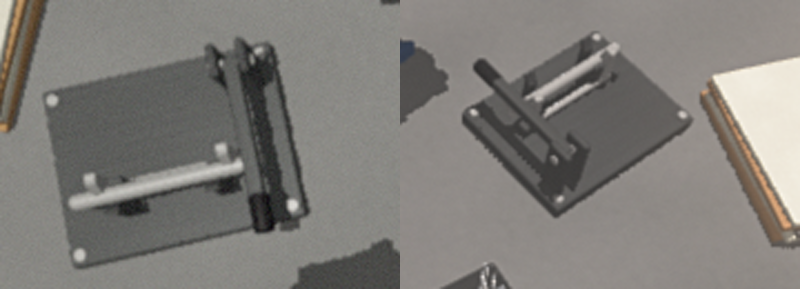

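The lever is level over the rod's end (top crop, (235,50) to (262,215)). The rod is home, with both jaw noses over it at (92,182) and (222,152). The arm is clear, so I hand in.

```bash
python3 -c "
from workcell import bot
print(bot.job_done())"
```

```text
the job is handed in; nothing more can be done
None
```

The rod is seated fully home under the closed jaw, the lever is all the way down over its end, and the job was handed in at about 19 s; the highest wrist force I read was 17 N seating the rod and 25 N on the lever.

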